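Wedge the rocking tube mixer level

TASK

The tube roller mixer rocks because one of its feet, the blue one, is too short. Push the orange wedge along the desk, thin end first, under that foot until the mixer stands level and no longer rocks; then take your hand off and press down on the blue pad on its opposite top corner to check that it stays firm, and let go. Pick nothing up, do not shove the mixer along the desk, and leave the other things where they stand.

Things in the scene. Friction and masses are not known exactly. Their poses are not given: they have to be found in the camera images.
- mixer: White tube roller mixer, loose, 2.4 kg. Base 210 mm (x) by 175 mm (y), underside at 32 mm, top 96 mm. Ball feet of radius 16 mm at x +-80, y +-65 mm; the blue one (80, -65) is 9 mm shorter, so at the start it leans 5 degrees onto it and the opposite foot hangs clear. Origin: midway between the feet, at desk level; z axis vertical when level. Pushed sideways above some 12 N it slides.
- short_foot (a point): Lowest point of the blue short foot (ball of radius 16 mm at 80, -65 mm in the mixer's frame, 22.5 mm in from the base's -y side). It touches the desk at the start and is 9 mm above it when the mixer is level. Raising it takes a few newtons; the wedge must be pushed with about 5 to 15 N.
- pad_top (a point): Centre of the top face of the round blue pad (26 mm across, 4 mm high) fixed on top of the mixer's corner opposite the short foot, at -86, 62, 100 mm in the mixer's frame. It is rigid: it does not click or travel.
- wedge: Orange wedge, 100 g, loose, 130 mm long (x), 40 mm wide (y), flat underneath; 23 mm thick at the heel (x = -65 mm), evenly down to 1.5 mm at the thin end (x = +65). Origin: centre of the underside. At the start its thin end points roughly at the short foot. The mixer is just level when the foot's centre is over the point 44 mm back from the thin end; friction then holds the wedge.
- wedge_tip (a point): Middle of the wedge's thin end, at desk level (x = +65 mm in the wedge's frame).
- wedge_heel (a point): Centre of the wedge's upright heel face, 40 mm wide and 23 mm high (x = -65, z = 11.5 mm in the wedge's frame); pushed here, the wedge moves thin end first.
- sanitizer: White pump bottle, 68 mm wide, 183 mm tall, origin at the centre of its underside. Bystander.
- reagent: Amber jar with red cap, 48 mm wide, 90 mm tall, origin at the centre of its underside. Bystander.
- dish: Shallow round steel dish, 150 mm across, 35 mm tall, origin at the centre of its underside. Bystander.
- tube_rack: White rack of red-capped sample tubes, 80 mm (x) by 150 mm (y), 93 mm tall, origin at the centre of its underside. Bystander.
Mind the look-alikes: they are no part of the job. Of the things that look like the wedge, take the one that is farthest to the robot's left at the start.

How it is judged:
By the outcome, as a careful person would: the job done as asked, in the order asked, and still so for the second after the job is handed in, with the robot touching nothing.
It also fails if it takes over 54 s, if anything falls off the work surface, if the arm or the gripper's body presses on something with over 40 N, if the wrist force passes 120 N, or if a joint passes its speed limit or range.

ROBOT

A 6-joint arm with a two-finger parallel gripper is mounted at the origin on the work surface. World frame = base frame: x ahead of the robot, y to its left, z up, the work surface at z = 0. Lengths are in m, angles in rad, forces in N, time in s.
With the tool pointing down it reaches from about 0.35 to 0.775 m from the base axis. Payload 5.5 kg.
Tool frame: the origin (TCP) lies on the mounting face of the last link; the fingertips stand 173 mm ahead of it and the grasp point (between the pads) lies 155 mm ahead of it; z points along the fingers, y is the direction in which the jaws open and shut (so a half turn about z gives the same grasp; the last joint's range is limited). The gripper opens to 85 mm and grips with 20 to 120 N. Pads are 22 mm wide; open, the fingers measure 114 mm over their backs; the gripper's body (76 mm by 85 mm) begins 54 mm behind the grasp point. The pads swing forward as they close: fully open they stand 13 mm farther back than shut.
Start: joints at [1.166, 0.313, 0.046, 1.304, 0, 1.431], TCP at [0.151, 0.555, 0.405] pointing down, gripper open.
Joint ranges: [-2.76, 2.76], [-0.86, 1.69], [-1.03, 1.26], [-2.2, 2.34], [-1.47, 1.5], [-3.14, 3.14]. Speed limits (rad/s): [2.57, 2.57, 3.14, 3.14, 3.14, 3.14].

INTERFACE

Orientations are given as a unit quaternion [w, x, y, z].
In Python, from workcell import get_state, eyes, env gives the robot as it stands. The module is installed in compiled form; this text tells all that it offers.
- The arm moves only by the tool carry_out, never from a script. Its argument "motion" is a list of rows, each an object of numbers: "jaw": the opening, from -1 (shut) to 1 (fully open); "tx", "ty", "tz": the shift along the tool's x, y, z in cm; "wx", "wy", "wz": the turn, a rotation vector about the tool's x, y, z in degrees. In form: [{"jaw": .., "tx": .., "ty": .., "tz": .., "wx": .., "wy": .., "wz": ..}, ...]. A call has 1 to 20 rows; each row shifts and turns the commanded pose from where the row before left it, along the tool's axes as they then stand; what a row does not reach is not made up. A row lasts 1/8 s, in which the tool goes at most 62.5 mm and 10.7 degrees, less where a joint would pass 70% of its speed; a pose out of reach is approached as far as the arm can. A call with a gripper value outside its range is refused whole. The fingers move at their own pace and stop on an object; "force" is the grip in N (left out, the last holds). Time passes only in rows, so rows that do not move let the fingers close. It gives the time, the measured TCP pose, the force and the opening at its end, in the units of the state.
- get_state(): the state, without advancing time (a new reading comes with each control period).
- eyes.read_camera(name): name is "scene" or "top" or "wrist"; returns the picture (384x512x3 uint8, blue, green, red); there is no depth.
- eyes.calibration(name): a dict with "K" (3x3 intrinsics, pixels), "camera_from_world" (4x4, takes a point from world to camera coordinates). Camera axes: x right, y up, looking along -z (the intrinsics and any distortion apply to the point x, -y, -z); pixel columns grow to the right and rows downward; lengths in m; the calibration is good to about 2 mm. The wrist camera is an equidistant fisheye: a pixel r from the principal point sees the ray r / f radians off the axis. A picture is of the moment at which its call begins: read the wrist's pose just before it. calibration takes no time and is no camera call; for the wrist camera it gives the pose at the moment of the call.
- env.hand_in(): hands the job in, once; it reports no verdict.
The state is a dict: "clock": time; "joint_pos": joint angles; "qvel": joint speeds; "tau": joint torques, N m; "tcp_pos": TCP position; "orientation": TCP orientation; "wrist_force": force on the tool from outside, world axes, zero at the start; "ft_torque": the same for the moment, N m; "finger_gap": finger opening in m.
Only numpy, scipy, OpenCV 4.12 (cv2) and the standard library are available. Lean on these libraries where they do the work, as an engineer would, in place of code of your own. Each camera call takes 0.05 s, during which the arm holds its last target.

## Working session

There is one attempt and no reset: what is moved stays moved. The work goes in short steps, Python scripts to look and compute and a tool call to move; the robot and the scene stay as the last step left them, time stands still between calls to the robot, and variables do not carry over. Pictures are saved under pics/ and viewed, and the job is handed in when it is done.

Besides the shell and the picture viewer there is one more tool, called after "Request:" as name(argument=value, ...) on one line, values as JSON. carry_out: Moves the arm, as the interface text tells. Its arguments: {"type":"object","properties":{"motion":{"type":"array"},"force":{"type":"number"}},"required":["motion"]}

```bash
mkdir -p pics; cat > h.py <<'E'
import numpy as np,cv2
from workcell import get_state,eyes,env
def cal(n):
    c=eyes.calibration(n); return np.array(c["K"]),np.array(c["camera_from_world"]),c
def ray(n,px,c=None):
    K,T,_=c or cal(n); u,v=px
    x=(u-K[0,2])/K[0,0]; y=(v-K[1,2])/K[1,1]
    if n=="wrist":
        r=np.hypot(x,y); d=np.array([x/r*np.sin(r),y/r*np.sin(r),np.cos(r)]) if r>0 else np.array([0,0,1.])
    else: d=np.array([x,y,1.])
    d=np.array([d[0],-d[1],-d[2]]); R=T[:3,:3]
    return -R.T@T[:3,3], R.T@d
def onz(n,px,z=0,c=None):
    o,d=ray(n,px,c); return o+d*(z-o[2])/d[2]
def proj(n,p,c=None):
    K,T,_=c or cal(n); q=T[:3,:3]@np.array(p)+T[:3,3]; q=np.array([q[0],-q[1],-q[2]])
    if n=="wrist":
        r=np.hypot(q[0],q[1]); th=np.arctan2(r,q[2]); q=np.array([q[0]/r*th,q[1]/r*th,1])
    q=q/q[2]; return np.array([K[0,0]*q[0]+K[0,2],K[1,1]*q[1]+K[1,2]])
def snap(n,f):
    im=eyes.read_camera(n); cv2.imwrite(f"pics/{f}.png",im); return im
E
python3 - <<'E'
from h import *
for n in("scene","top","wrist"):
    snap(n,n+"0"); c=cal(n); print(n,c[0].round(1).tolist(),c[1].round(3).tolist(),[k for k in c[2]])
print(get_state())
E
```

```text
scene [[452.3, 0.0, 266.9], [0.0, 452.3, 192.4], [0.0, 0.0, 1.0]] [[0.744, 0.668, -0.02, -0.432], [-0.476, 0.55, 0.686, 0.242], [0.469, -0.501, 0.727, -1.984], [0.0, 0.0, 0.0, 1.0]] ['K', 'camera_from_world']
top [[408.0, 0.0, 249.8], [0.0, 408.0, 187.4], [0.0, 0.0, 1.0]] [[-0.025, -1.0, -0.017, 0.0], [0.988, -0.027, 0.152, -0.624], [-0.152, -0.013, 0.988, -1.174], [0.0, 0.0, 0.0, 1.0]] ['K', 'camera_from_world']
wrist [[297.3, 0.0, 260.4], [0.0, 297.3, 183.7], [0.0, 0.0, 1.0]] [[0.262, 0.965, -0.001, -0.574], [-0.922, 0.25, -0.295, 0.038], [-0.284, 0.079, 0.956, -0.379], [0.0, 0.0, 0.0, 1.0]] ['K', 'camera_from_world']
{'clock': 0.15, 'joint_pos': array([1.16641531e+00, 3.13854316e-01, 4.52385886e-02, 1.30362477e+00,
       5.33224567e-06, 1.43120644e+00]), 'qvel': array([-0.00035451, -0.00155018,  0.0033244 , -0.00199694, -0.0006952 ,
        0.00165463]), 'tau': array([ 2.52064041e-03, -4.81066382e+01,  2.98814410e+01,  1.39666631e-02,
       -6.25883831e-05,  6.00834262e-07]), 'tcp_pos': array([0.15042696, 0.55482333, 0.40399796]), 'orientation': array([-1.96552063e-04,  1.32009089e-01,  9.91248243e-01, -6.94823898e-04]), 'wrist_force': array([-0.4117198 , -0.74874786,  0.69079047]), 'ft_torque': array([-0.02010781, -0.03255883, -0.05400524]), 'finger_gap': 0.08545853072815912}
```

View pics/scene0.png

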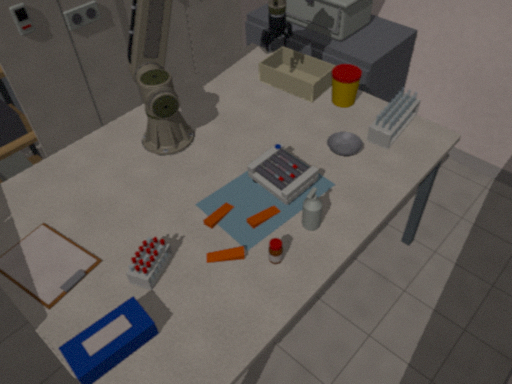

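View pics/top0.png

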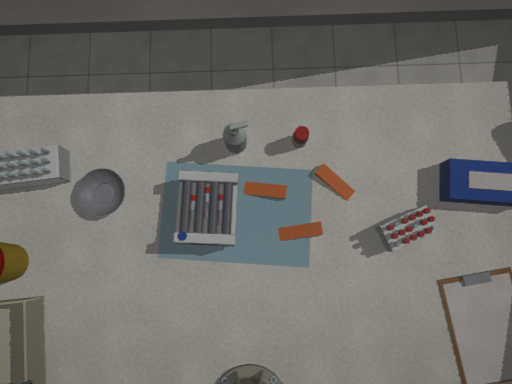

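View pics/wrist0.png

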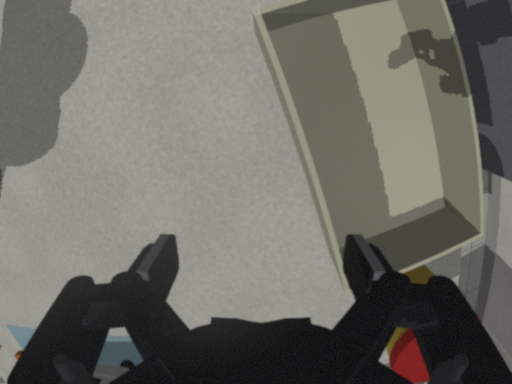

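```bash
python3 - <<'E'
from h import *
im=cv2.imread("pics/top0.png"); c=cal("top")
hsv=cv2.cvtColor(im,cv2.COLOR_BGR2HSV)
m=cv2.inRange(hsv,(3,150,100),(16,255,255))
for k in cv2.findContours(m,0,2)[0]:
    if cv2.contourArea(k)<100: continue
    r=cv2.minAreaRect(k); b=cv2.boxPoints(r)
    print(r, [onz("top",p,0.01,c).round(3)[:2].tolist() for p in b], onz("top",r[0],.01,c).round(3))
mb=cv2.inRange(hsv,(105,150,60),(130,255,255))
for k in cv2.findContours(mb,0,2)[0]:
    if cv2.contourArea(k)>20:
        M=cv2.moments(k);p=(M['m10']/M['m00'],M['m01']/M['m00']);print("blue",p,cv2.contourArea(k),onz("top",p,.1,c).round(3))
crop=im[155:265,150:320];cv2.imwrite("pics/topc.png",cv2.resize(crop,None,fx=4.6,fy=4.6,interpolation=cv2.INTER_CUBIC))
s=cv2.imread("pics/scene0.png")[135:275,190:350];cv2.imwrite("pics/scc.png",cv2.resize(s,None,fx=4.2,fy=4.2,interpolation=cv2.INTER_CUBIC))
E
```

```text
((300.0953674316406, 230.8699188232422), (12.088546752929688, 41.891754150390625), 81.25383758544922) [[0.502, -0.099], [0.518, -0.226], [0.481, -0.23], [0.465, -0.104]] [ 0.491 -0.165  0.01 ]
((264.7508239746094, 189.41012573242188), (40.58880615234375, 12.152812004089355), 6.842772960662842) [[0.612, 0.003], [0.65, -0.002], [0.631, -0.126], [0.594, -0.12]] [ 0.621 -0.061  0.01 ]
((334.6034240722656, 181.75860595703125), (41.439697265625, 12.124641418457031), 41.6335334777832) [[0.67, -0.219], [0.698, -0.245], [0.609, -0.335], [0.582, -0.309]] [ 0.639 -0.277  0.01 ]
blue (181.91935483870967, 235.25806451612902) 31.0 [0.484 0.178 0.1  ]
blue (475.8342981186686, 180.7440906898215) 1382.0 [ 0.617 -0.66   0.1  ]
```

View pics/topc.png

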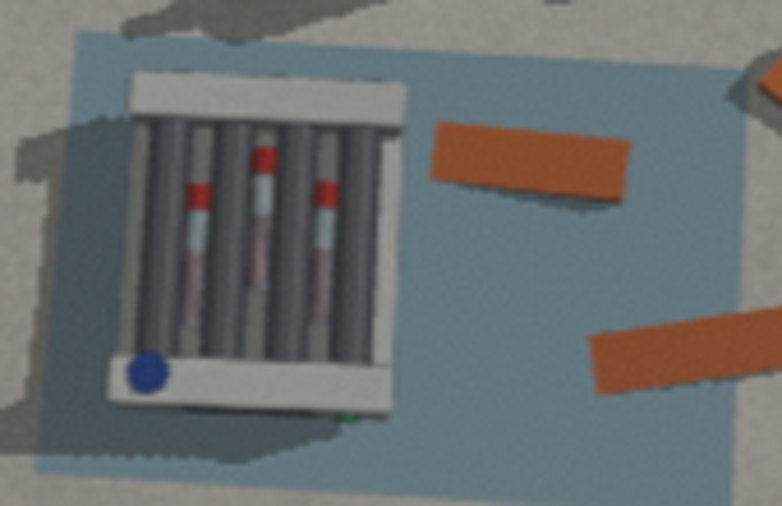

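View pics/scc.png

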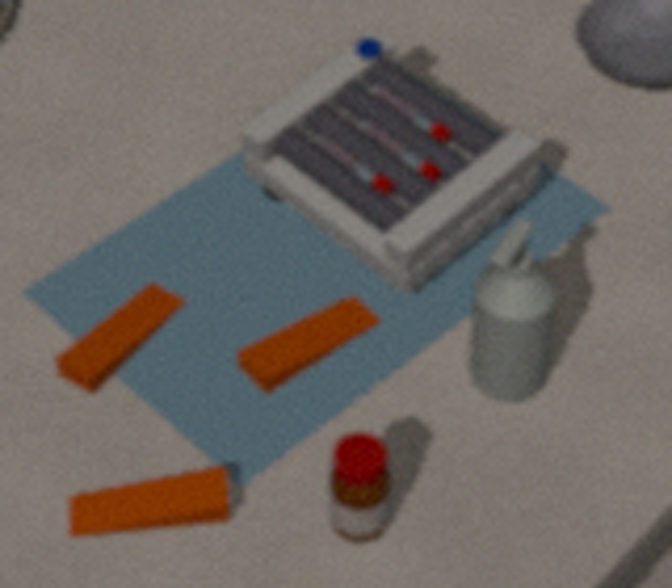

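```bash
cat >> h.py <<'E'
from scipy.spatial.transform import Rotation as Ro
from scipy.optimize import least_squares
a_=np.array([80,65,0])/np.hypot(80,65); t_=np.arctan2(9,2*80*65/np.hypot(80,65))
def tilt(p,f=1.):
    # ball feet centres (radius 16) as pivot
    p=np.asarray(p,float)-[0,0,16]; R=Ro.from_rotvec(a_*t_*f)
    q=R.apply(p)+[0,0,16]; return q
def mix(p,X,f=1.): 
    q=tilt(p,f)/1000; return Ro.from_euler('z',X[2]).apply(q)+np.array([X[0],X[1],0])
E
python3 - <<'E'
from h import *
print(tilt([80,-65,9]),tilt([-86,62,100]))
c=cal("top")
obs={(105,87.5,96):(132,72),(105,-87.5,96):(406,84),(-105,-87.5,96):(391,412-45),(-105,87.5,96):(108,355),}
C=lambda p:np.array(p)/4.6+[150,155]
# top faces of bars: use outer corners of top faces
obs={(105,87.5,96):(132,72),(105,-87.5,96):(406,84),(-105,-87.5,96):(391,412),(-105,87.5,96):(108,405)}
P=[np.array(k) for k in obs]; U=[C(v) for v in obs.values()]
P.append(np.array([-86,62,100]));U.append(np.array([181.92,235.26]))
for sel in ([0,1,2,3,4],[0,1,4],[0,1,2,3]):
    f=lambda X:np.concatenate([proj("top",mix(P[i],X),c)-U[i] for i in sel])
    s=least_squares(f,[.55,.12,0]);print(sel,s.x,s.fun.round(1))
    print("foot",mix([80,-65,9],s.x),"level",mix([80,-65,9],s.x,0),"pad",mix([-86,62,100],s.x,0))
E
```

```text
[ 7.93561829e+01 -6.42076097e+01  6.32783173e-02] [-81.03843331  55.89345639 108.7614891 ]
[0, 1, 2, 3, 4] [ 0.55845715  0.11466512 -0.06140712] [-0.4 -0.7  0.2 -0.5  0.4  0.6 -0.6 -0.4  0.4  0.9]
foot [6.33723431e-01 4.57085620e-02 6.32783173e-05] level [0.63431741 0.04487816 0.009     ] pad [0.47642409 0.18182596 0.1       ]
[0, 1, 4] [ 0.55809954  0.11524148 -0.06961008] [-0.3 -0.8  0.3 -0.1 -0.   0.8]
foot [6.32797654e-01 4.56698368e-02 6.32783173e-05] level [0.6333848  0.04483459 0.009     ] pad [0.47662016 0.18307296 0.1       ]
[0, 1, 2, 3] [ 0.55779637  0.11435184 -0.0578577 ] [-0.5 -0.4  0.2 -0.4  0.6  0.7 -0.4 -0. ]
foot [6.33306933e-01 4.56628678e-02 6.32783173e-05] level [0.63390385 0.04483457 0.009     ] pad [0.47552545 0.18122109 0.1       ]
```

Candidates for the wedge, in the top image: (265,190), (334,181) and (301,231). The top image's left is the robot's left (+y), so (265,190) with centre y = -0.06 is the farthest left, against -0.28 and -0.165. Its thin end points at the mixer corner opposite the blue pad (pad at (182,235)), and the enlarged crops confirm both. Next I move the arm over the heel.

Request:
carry_out(motion=[{"jaw":-0.72,"tx":-4.47,"ty":-3.97},{"jaw":-0.72,"tx":-4.47,"ty":-3.97},{"jaw":-0.72,"tx":-4.47,"ty":-3.97},{"jaw":-0.72,"tx":-4.47,"ty":-3.97},{"jaw":-0.72,"tx":-4.47,"ty":-3.97},{"jaw":-0.72,"tx":-4.47,"ty":-3.97},{"jaw":-0.72,"tx":-4.47,"ty":-3.97},{"jaw":-0.72,"tx":-4.47,"ty":-3.97},{"jaw":-0.72,"tx":-4.47,"ty":-3.97},{"jaw":-0.72,"tx":-4.47,"ty":-3.97},{"jaw":-0.72,"tx":-4.47,"ty":-3.97},{"jaw":-0.72,"tx":-4.47,"ty":-3.97},{"jaw":-0.72,"tx":-4.47,"ty":-3.97},{"jaw":-0.72,"tx":-4.47,"ty":-3.97},{"jaw":-0.72,"wz":10.4},{"jaw":-0.72,"wz":10.4},{"jaw":-0.72,"wz":10.4},{"jaw":-0.72,"wz":10.4}])

```text
invalid input at $.motion[0]: expected keys jaw, tx, ty, tz, wx, wy, wz
```

Request:
carry_out(motion=[{"jaw":-0.72,"wz":10.4},{"jaw":-0.72,"wz":10.4},{"jaw":-0.72,"wz":10.4},{"jaw":-0.72,"wz":10.4},{"jaw":-0.72}])

```text
invalid input at $.motion[0]: expected keys jaw, tx, ty, tz, wx, wy, wz
```

```bash
python3 - <<'E'
from h import *
s=get_state();print(s["clock"],s["tcp_pos"],Ro.from_quat(s["orientation"],scalar_first=True).as_matrix().round(4).tolist(),s["finger_gap"],s["wrist_force"])
im=snap("wrist","wrist1")
E
```

```text
0.15 [0.15042696 0.55482333 0.40399796] [[-0.9651, 0.2617, -0.0006], [0.2617, 0.9651, -0.0013], [0.0002, -0.0014, -1.0]] 0.08545853072815912 [-0.4117198  -0.74874786  0.69079047]
```

View pics/wrist1.png

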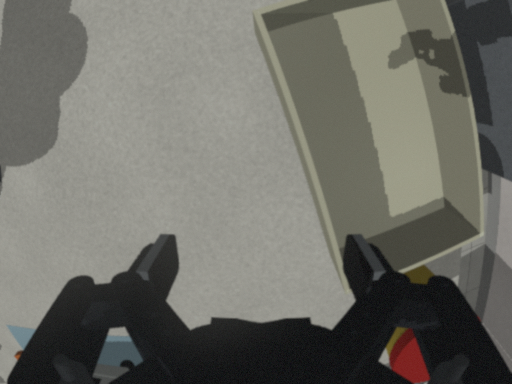

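All keys are needed in every row.

Request:
carry_out(motion=[{"jaw":-0.72,"tx":-4.47,"ty":-3.97,"tz":0,"wx":0,"wy":0,"wz":0},{"jaw":-0.72,"tx":-4.47,"ty":-3.97,"tz":0,"wx":0,"wy":0,"wz":0},{"jaw":-0.72,"tx":-4.47,"ty":-3.97,"tz":0,"wx":0,"wy":0,"wz":0},{"jaw":-0.72,"tx":-4.47,"ty":-3.97,"tz":0,"wx":0,"wy":0,"wz":0},{"jaw":-0.72,"tx":-4.47,"ty":-3.97,"tz":0,"wx":0,"wy":0,"wz":0},{"jaw":-0.72,"tx":-4.47,"ty":-3.97,"tz":0,"wx":0,"wy":0,"wz":0},{"jaw":-0.72,"tx":-4.47,"ty":-3.97,"tz":0,"wx":0,"wy":0,"wz":0},{"jaw":-0.72,"tx":-4.47,"ty":-3.97,"tz":0,"wx":0,"wy":0,"wz":0},{"jaw":-0.72,"tx":-4.47,"ty":-3.97,"tz":0,"wx":0,"wy":0,"wz":0},{"jaw":-0.72,"tx":-4.47,"ty":-3.97,"tz":0,"wx":0,"wy":0,"wz":0},{"jaw":-0.72,"tx":-4.47,"ty":-3.97,"tz":0,"wx":0,"wy":0,"wz":0},{"jaw":-0.72,"tx":-4.47,"ty":-3.97,"tz":0,"wx":0,"wy":0,"wz":0},{"jaw":-0.72,"tx":-4.47,"ty":-3.97,"tz":0,"wx":0,"wy":0,"wz":0},{"jaw":-0.72,"tx":-4.47,"ty":-3.97,"tz":0,"wx":0,"wy":0,"wz":0}])

```text
clock: 1.95
tcp_pos: [0.6098, -0.1471, 0.4045]
orientation: [-0.0, 0.132, 0.991, 0.0]
wrist_force: [0.4, 0.6, 0.8]
finger_gap: 0.0119
```

Request:
carry_out(motion=[{"jaw":-0.72,"tx":0,"ty":0,"tz":0,"wx":0,"wy":0,"wz":10.4},{"jaw":-0.72,"tx":0,"ty":0,"tz":0,"wx":0,"wy":0,"wz":10.4},{"jaw":-0.72,"tx":0,"ty":0,"tz":0,"wx":0,"wy":0,"wz":10.4},{"jaw":-0.72,"tx":0,"ty":0,"tz":0,"wx":0,"wy":0,"wz":10.4},{"jaw":-0.72,"tx":0,"ty":0,"tz":0,"wx":0,"wy":0,"wz":10.4},{"jaw":-0.72,"tx":0,"ty":0,"tz":0,"wx":0,"wy":0,"wz":10.4},{"jaw":-0.72,"tx":0,"ty":0,"tz":0,"wx":0,"wy":0,"wz":10.4},{"jaw":-0.72,"tx":0,"ty":0,"tz":0,"wx":0,"wy":0,"wz":10.4},{"jaw":-0.72,"tx":0,"ty":0,"tz":0,"wx":0,"wy":0,"wz":0},{"jaw":-0.72,"tx":0,"ty":0,"tz":0,"wx":0,"wy":0,"wz":0}])

```text
clock: 3.2
tcp_pos: [0.609, -0.1452, 0.4045]
orientation: [-0.0, 0.756, 0.655, -0.0]
wrist_force: [-0.2, 0.1, -0.2]
finger_gap: 0.0123
```

```bash
cat > st.py <<'E'
from h import *
def st():
    s=get_state();print(round(s["clock"],2),s["tcp_pos"].round(4),Ro.from_quat(s["orientation"],scalar_first=True).as_matrix().round(3).tolist(),"gap",round(s["finger_gap"],4),s["wrist_force"].round(1),s["joint_pos"].round(2))
E
python3 - <<'E'
from st import *
st()
im=snap("wrist","wrist2")
E
```

```text
3.2 [ 0.609  -0.1452  0.4045] [[0.143, 0.99, -0.0], [0.99, -0.143, 0.0], [0.0, -0.0, -1.0]] gap 0.0123 [-0.2  0.1 -0.2] [-0.36  0.42  0.19  1.35  0.    1.35]
```

View pics/wrist2.png

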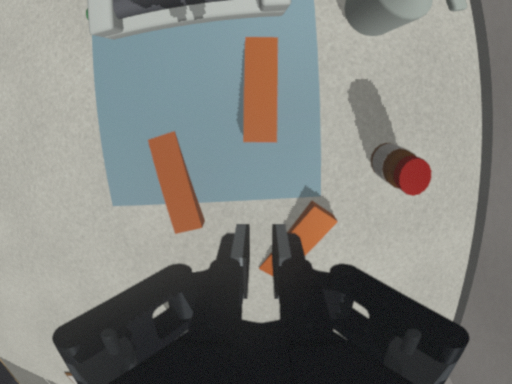

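```bash
python3 - <<'E'
from h import *
c=cal("wrist"); im=cv2.imread("pics/wrist2.png")
m=cv2.inRange(cv2.cvtColor(im,cv2.COLOR_BGR2HSV),(3,150,60),(16,255,255))
m[:, :225]=0; m[170:]=0
k=max(cv2.findContours(m,0,2)[0],key=cv2.contourArea)
b=cv2.approxPolyDP(k,6,True)[:,0]; print(b.tolist())
b=b[np.argsort(b[:,1])]
t=[onz("wrist",p,.0015,c) for p in b[:2]]; h=[onz("wrist",p+[0,0.5],.023,c) for p in b[-2:]]
t,h=np.mean(t,0),np.mean(h,0); d=(t-h)[:2]
print("wrist tip",t,"heel",h,"len",np.linalg.norm(d),"ang from y",np.degrees(np.arctan2(d[0],d[1])))
it=cv2.imread("pics/top0.png"); c2=cal("top")
m=cv2.inRange(cv2.cvtColor(it,cv2.COLOR_BGR2HSV),(3,150,60),(16,255,255)); m[:,295:]=0
m=m; k=max(cv2.findContours(m,0,2)[0],key=cv2.contourArea)
b=cv2.boxPoints(cv2.minAreaRect(k)); b=b[np.argsort(b[:,0])]
t2=np.mean([onz("top",p,.0015,c2) for p in b[:2]],0);h2=np.mean([onz("top",p,.023,c2) for p in b[2:]],0)
print("top",t2,h2)
print("pred foot/mixer side corner in wrist", proj("wrist",mix([105,-87.5,96],[.5582,.1147,-.0614]),c),proj("wrist",mix([-105,-87.5,96],[.5582,.1147,-.0614]),c))
E
```

```text
[[247, 38], [245, 140], [274, 140], [276, 39]]
wrist tip [ 0.63119933 -0.00119468  0.0015    ] heel [ 0.61078684 -0.12499088  0.023     ] len 0.12546780461600152 ang from y 9.363129149070673
top [0.63206294 0.00078269 0.0015    ] [ 0.61044688 -0.12220595  0.023     ]
pred foot/mixer side corner in wrist [290.42913127   3.54040488] [85.61878935 35.32908773]
```

Request:
carry_out(motion=[{"jaw":-0.72,"tx":-0.44,"ty":-0.33,"tz":4.5,"wx":0,"wy":0,"wz":1},{"jaw":-0.72,"tx":0,"ty":0,"tz":5,"wx":0,"wy":0,"wz":0},{"jaw":-0.72,"tx":0,"ty":0,"tz":5,"wx":0,"wy":0,"wz":0},{"jaw":-0.72,"tx":0,"ty":0,"tz":4,"wx":0,"wy":0,"wz":0},{"jaw":-0.72,"tx":0,"ty":0,"tz":2,"wx":0,"wy":0,"wz":0},{"jaw":-0.72,"tx":0,"ty":0,"tz":1,"wx":0,"wy":0,"wz":0},{"jaw":-0.72,"tx":0,"ty":0,"tz":0.8,"wx":0,"wy":0,"wz":0},{"jaw":-0.72,"tx":0,"ty":0,"tz":0,"wx":0,"wy":0,"wz":0}])

```text
clock: 4.25
tcp_pos: [0.6053, -0.1492, 0.1819]
orientation: [0.0, 0.762, 0.647, 0.0]
wrist_force: [-0.2, 0.2, 0.0]
finger_gap: 0.0121
```

```bash
python3 - <<'E'
from st import *
st()
im=snap("wrist","wrist3")
E
```

```text
4.25 [ 0.6053 -0.1492  0.1819] [[0.162, 0.987, 0.0], [0.987, -0.162, -0.0], [0.0, 0.0, -1.0]] gap 0.0121 [-0.2  0.2  0. ] [-0.37  0.55 -0.16  0.86  0.    1.36]
```

View pics/wrist3.png

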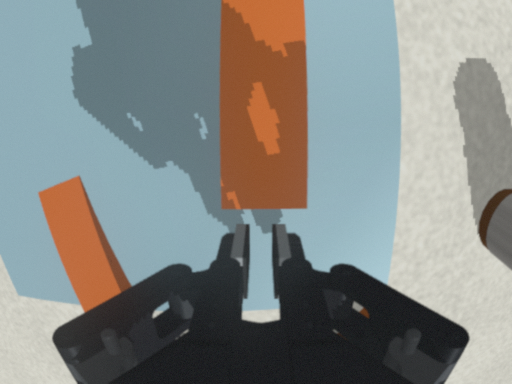

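The fingers stand squarely behind the heel (fingers at columns 235–290, heel 221–307, row 208). Pushing.

Request:
carry_out(motion=[{"jaw":-0.72,"tx":0.5,"ty":0,"tz":0,"wx":0,"wy":0,"wz":0},{"jaw":-0.72,"tx":0.5,"ty":0,"tz":0,"wx":0,"wy":0,"wz":0},{"jaw":-0.72,"tx":0.5,"ty":0,"tz":0,"wx":0,"wy":0,"wz":0},{"jaw":-0.72,"tx":0.5,"ty":0,"tz":0,"wx":0,"wy":0,"wz":0},{"jaw":-0.72,"tx":0.5,"ty":0,"tz":0,"wx":0,"wy":0,"wz":0},{"jaw":-0.72,"tx":0.5,"ty":0,"tz":0,"wx":0,"wy":0,"wz":0},{"jaw":-0.72,"tx":0.5,"ty":0,"tz":0,"wx":0,"wy":0,"wz":0},{"jaw":-0.72,"tx":0.5,"ty":0,"tz":0,"wx":0,"wy":0,"wz":0},{"jaw":-0.72,"tx":0,"ty":0,"tz":0,"wx":0,"wy":0,"wz":0}])

```text
clock: 5.42
tcp_pos: [0.6116, -0.109, 0.1815]
orientation: [-0.0, 0.762, 0.647, 0.0]
wrist_force: [0.0, 0.0, 0.3]
finger_gap: 0.0118
```

```bash
python3 - <<'E'
from st import *
st()
im=snap("wrist","wrist4"); snap("top","top4")
it=cv2.imread("pics/top4.png")[145:265,150:320]
cv2.imwrite("pics/a4.png",np.vstack([cv2.resize(im,(430,322)),cv2.resize(it,(430,270))]))
E
```

```text
5.42 [ 0.6116 -0.109   0.1815] [[0.162, 0.987, -0.0], [0.987, -0.162, 0.001], [0.001, -0.0, -1.0]] gap 0.0118 [0.  0.  0.3] [-0.31  0.55 -0.17  0.86  0.    1.43]
```

View pics/a4.png

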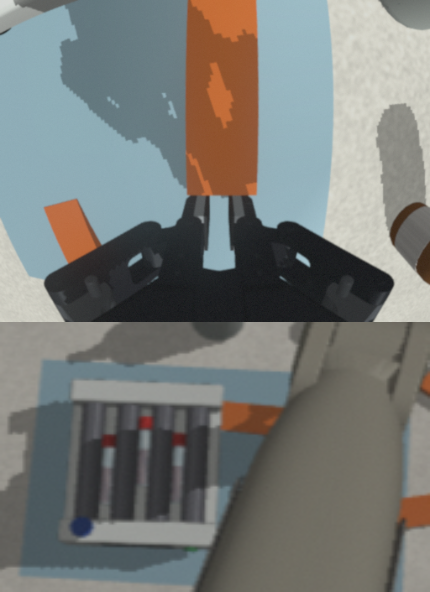

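Request:
carry_out(motion=[{"jaw":-0.72,"tx":0.5,"ty":0,"tz":0,"wx":0,"wy":0,"wz":0},{"jaw":-0.72,"tx":0.5,"ty":0,"tz":0,"wx":0,"wy":0,"wz":0},{"jaw":-0.72,"tx":0.4,"ty":0,"tz":0,"wx":0,"wy":0,"wz":0},{"jaw":-0.72,"tx":0.3,"ty":0,"tz":0,"wx":0,"wy":0,"wz":0},{"jaw":-0.72,"tx":0.3,"ty":0,"tz":0,"wx":0,"wy":0,"wz":0}])

```text
clock: 6.15
tcp_pos: [0.615, -0.0909, 0.1819]
orientation: [0.001, 0.763, 0.646, -0.001]
wrist_force: [-1.1, -6.4, 0.8]
finger_gap: 0.0122
```

Request:
carry_out(motion=[{"jaw":-0.72,"tx":0.3,"ty":0,"tz":0,"wx":0,"wy":0,"wz":0},{"jaw":-0.72,"tx":0.3,"ty":0,"tz":0,"wx":0,"wy":0,"wz":0},{"jaw":-0.72,"tx":0.3,"ty":0,"tz":0,"wx":0,"wy":0,"wz":0},{"jaw":-0.72,"tx":0.3,"ty":0,"tz":0,"wx":0,"wy":0,"wz":0}])

```text
clock: 6.65
tcp_pos: [0.6169, -0.0789, 0.1818]
orientation: [0.001, 0.763, 0.647, -0.001]
wrist_force: [-0.5, -6.2, -0.1]
finger_gap: 0.0117
```

```bash
python3 - <<'E'
from st import *
st()
im=snap("wrist","wrist5"); it=snap("top","top5")
it=it[145:265,150:320]
cv2.imwrite("pics/a5.png",np.vstack([cv2.resize(im,(430,322)),cv2.resize(it,(430,270))]))
E
```

```text
6.65 [ 0.6169 -0.0789  0.1818] [[0.164, 0.986, -0.0], [0.986, -0.164, -0.003], [-0.003, 0.0, -1.0]] gap 0.0117 [-0.5 -6.2 -0.1] [-0.26  0.55 -0.16  0.86 -0.    1.48]
```

View pics/a5.png

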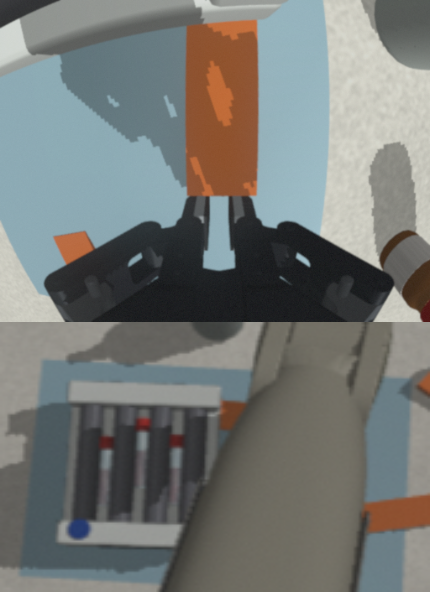

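Request:
carry_out(motion=[{"jaw":-0.72,"tx":0.3,"ty":0,"tz":0,"wx":0,"wy":0,"wz":0},{"jaw":-0.72,"tx":0.3,"ty":0,"tz":0,"wx":0,"wy":0,"wz":0},{"jaw":-0.72,"tx":0.3,"ty":0,"tz":0,"wx":0,"wy":0,"wz":0},{"jaw":-0.72,"tx":0.3,"ty":0,"tz":0,"wx":0,"wy":0,"wz":0},{"jaw":-0.72,"tx":0.3,"ty":0,"tz":0,"wx":0,"wy":0,"wz":0},{"jaw":-0.72,"tx":0.3,"ty":0,"tz":0,"wx":0,"wy":0,"wz":0},{"jaw":-0.72,"tx":0.2,"ty":0,"tz":0,"wx":0,"wy":0,"wz":0}])

```text
clock: 7.62
tcp_pos: [0.62, -0.0585, 0.1816]
orientation: [0.0, 0.763, 0.647, -0.0]
wrist_force: [-1.0, -5.1, -1.7]
finger_gap: 0.012
```

```bash
python3 - <<'E'
from st import *
st()
im=snap("wrist","wrist6"); it=snap("top","top6"); sc=snap("scene","scene6")
def pad(n,im):
    mb=cv2.inRange(cv2.cvtColor(im,cv2.COLOR_BGR2HSV),(105,130,50),(130,255,255))
    if n=="top": mb[:,300:]=0
    else: mb[200:]=0;mb[:,:200]=0
    o=[]
    for k in cv2.findContours(mb,0,2)[0]:
        if cv2.contourArea(k)>8:
            M=cv2.moments(k,False);o.append((round(M['m10']/M['m00'],2),round(M['m01']/M['m00'],2)))
    return o
for f in("top0","top4","top5","top6"): print(f,pad("top",cv2.imread(f"pics/{f}.png")))
for f in("scene0","scene6"): print(f,pad("s",cv2.imread(f"pics/{f}.png")))
X=[.5582,.1147,-.0614]
for f in(1,.5,0): print(f,proj("top",mix([-86,62,100],X,f)),proj("scene",mix([-86,62,100],X,f)))
it=it[145:265,150:320]
cv2.imwrite("pics/a6.png",np.vstack([cv2.resize(im,(430,322)),cv2.resize(it,(430,270))]))
E
```

```text
7.62 [ 0.62   -0.0585  0.1816] [[0.163, 0.987, -0.0], [0.987, -0.163, -0.001], [-0.001, -0.0, -1.0]] gap 0.012 [-1.  -5.1 -1.7] [-0.22  0.55 -0.16  0.86 -0.    1.51]
top0 [(181.76, 235.45)]
top4 [(182.03, 235.41)]
top5 [(180.84, 236.46)]
top6 [(180.0, 237.18)]
scene0 []
scene6 []
1 [182.33690609 236.21588575] [277.36781726 145.19899995]
0.5 [181.44895817 237.13683968] [277.46810441 145.36226059]
0 [180.63468363 238.01136947] [277.56317812 145.59071366]
```

View pics/a6.png

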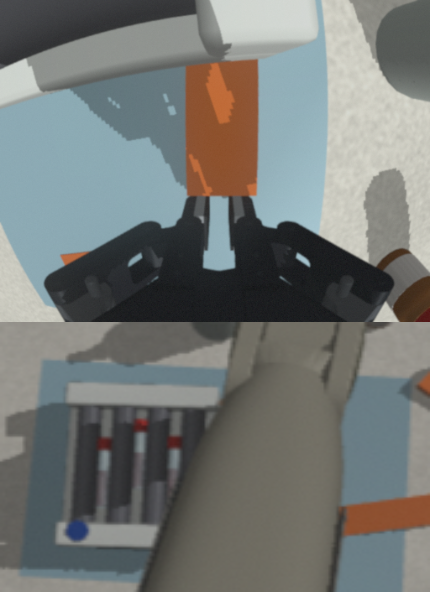

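Request:
carry_out(motion=[{"jaw":-0.72,"tx":0.2,"ty":0,"tz":0,"wx":0,"wy":0,"wz":0},{"jaw":-0.72,"tx":0.2,"ty":0,"tz":0,"wx":0,"wy":0,"wz":0}])

```text
clock: 8.02
tcp_pos: [0.6207, -0.0544, 0.1817]
orientation: [-0.0, 0.763, 0.647, -0.0]
wrist_force: [-1.6, -4.4, -1.2]
finger_gap: 0.0119
```

```bash
python3 - <<'E'
from st import *
st()
s=get_state();c=cal("wrist");im=snap("wrist","wrist7");it=snap("top","top7");sc=snap("scene","scene7")
R=Ro.from_quat(s["orientation"],scalar_first=True).as_matrix()
m=cv2.inRange(cv2.cvtColor(im,cv2.COLOR_BGR2HSV),(3,130,40),(16,255,255))
m[:, :200]=0;m[:,320:]=0;m[255:]=0
for u in (226,262,300):
    v=np.where(m[:,u])[0].max()+.5; p=onz("wrist",(u,v),.023,c); print(u,v,(R.T@(p-s["tcp_pos"])).round(4))
# mixer shift in images by ECC
def sh(a,b,r):
    y0,y1,x0,x1=r
    A=cv2.cvtColor(a,6)[y0:y1,x0:x1];B=cv2.cvtColor(b,6)[y0:y1,x0:x1]
    W=np.eye(2,3,dtype=np.float32)
    cc,W=cv2.findTransformECC(A,B,W,cv2.MOTION_TRANSLATION,(3,200,1e-6));return cc,W[:,2]
t0=cv2.imread("pics/top0.png")
for f in("top4","top5","top6","top7"): print(f,sh(t0,cv2.imread(f"pics/{f}.png"),(172,245,176,205)))
s0=cv2.imread("pics/scene0.png")
for f in("scene6","scene7"): print(f,sh(s0,cv2.imread(f"pics/{f}.png"),(140,195,245,320)))
X=[.5582,.1147,-.0614]
for P in([-105,87,96],[-86,62,100],[0,0,90],[105,-87,96]):
    for n in("top","scene"): 
        print(P,n,[(proj(n,mix(P,X,f))-proj(n,mix(P,X,1))).round(2).tolist() for f in (.5,0)])
cv2.imwrite("pics/a7.png",cv2.resize(sc[135:275,190:350],None,fx=4.2,fy=4.2,interpolation=2))
E
```

```text
8.03 [ 0.6207 -0.0544  0.1817] [[0.163, 0.987, -0.0], [0.987, -0.163, -0.0], [-0.0, -0.0, -1.0]] gap 0.0119 [-1.6 -4.4 -1.2] [-0.22  0.55 -0.16  0.86 -0.    1.52]
226 232.5 [ 0.011  -0.0164  0.1587]
262 232.5 [0.0111 0.0007 0.1587]
300 232.5 [0.011  0.0189 0.1586]
top4 (0.9389216311450157, array([0.20225203, 0.2799928 ], dtype=float32))
top5 (0.9461346286642451, array([-0.6626786,  0.8259381], dtype=float32))
top6 (0.9281145065926487, array([-1.4108164,  1.5118767], dtype=float32))
top7 (0.9461629442167591, array([-1.5744414,  1.6393161], dtype=float32))
scene6 (0.5581120142840059, array([-0.86021894, -1.4088339 ], dtype=float32))
scene7 (0.5778725437530107, array([-0.7971689, -1.5618713], dtype=float32))
[-105, 87, 96] top [[-0.73, 0.89], [-1.37, 1.71]]
[-105, 87, 96] scene [[0.09, 0.46], [0.18, 1.0]]
[-86, 62, 100] top [[-0.89, 0.92], [-1.7, 1.8]]
[-86, 62, 100] scene [[0.1, 0.16], [0.2, 0.39]]
[0, 0, 90] top [[-0.93, 0.68], [-1.86, 1.36]]
[0, 0, 90] scene [[0.08, -0.64], [0.15, -1.25]]
[105, -87, 96] top [[-0.96, 0.25], [-2.01, 0.56]]
[105, -87, 96] scene [[0.09, -1.82], [0.19, -3.67]]
```

View pics/a7.png

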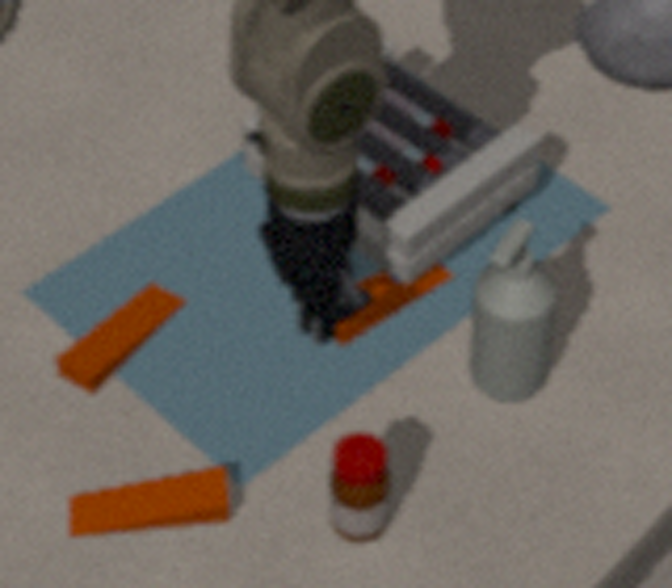

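Request:
carry_out(motion=[{"jaw":-0.72,"tx":0.1,"ty":0,"tz":0,"wx":0,"wy":0,"wz":0},{"jaw":-0.72,"tx":0.1,"ty":0,"tz":0,"wx":0,"wy":0,"wz":0}])

```text
clock: 8.43
tcp_pos: [0.6211, -0.0525, 0.1817]
orientation: [0.0, 0.763, 0.647, -0.0]
wrist_force: [-1.1, -4.8, -1.4]
finger_gap: 0.012
```

Request:
carry_out(motion=[{"jaw":-0.72,"tx":0.1,"ty":0,"tz":0,"wx":0,"wy":0,"wz":0}])

```text
clock: 8.55
tcp_pos: [0.6212, -0.0517, 0.1817]
orientation: [0.0, 0.763, 0.647, -0.0]
wrist_force: [-0.9, -6.8, -0.8]
finger_gap: 0.0116
```

```bash
python3 - <<'E'
from st import *
st()
for i in range(2): snap("top",f"top8{i}")
def sh(a,b,r,M=0):
    y0,y1,x0,x1=r
    A=cv2.cvtColor(a,6)[y0:y1,x0:x1];B=cv2.cvtColor(b,6)[y0:y1,x0:x1]
    return cv2.findTransformECC(A,B,np.eye(2,3,dtype=np.float32),0,(3,200,1e-6))[1][:,2]
t0=cv2.imread("pics/top0.png")
for f in("top6","top7","top80","top81"): print(f,sh(t0,cv2.imread(f"pics/{f}.png"),(172,245,176,205)), "ref desk mat",sh(t0,cv2.imread(f"pics/{f}.png"),(80,162,180,260)))
E
```

```text
8.55 [ 0.6212 -0.0517  0.1817] [[0.163, 0.987, -0.0], [0.987, -0.163, -0.001], [-0.001, -0.0, -1.0]] gap 0.0116 [-0.9 -6.8 -0.8] [-0.21  0.55 -0.16  0.86 -0.    1.52]
top6 [-1.4108164  1.5118767] ref desk mat [ 0.26245904 -0.2783986 ]
top7 [-1.5744414  1.6393161] ref desk mat [ 0.13118398 -0.28273505]
top80 [-1.6480172  1.6688787] ref desk mat [ 0.03840936 -0.26191702]
top81 [-1.6432335  1.6708634] ref desk mat [ 0.04768392 -0.26704714]
```

Request:
carry_out(motion=[{"jaw":-0.72,"tx":0.1,"ty":0,"tz":0,"wx":0,"wy":0,"wz":0}])

```text
clock: 8.78
tcp_pos: [0.6213, -0.0509, 0.1816]
orientation: [0.0, 0.763, 0.647, -0.001]
wrist_force: [-0.7, -6.9, -0.9]
finger_gap: 0.0116
```

Request:
carry_out(motion=[{"jaw":-0.72,"tx":0,"ty":0,"tz":0,"wx":0,"wy":0,"wz":0}])

```text
clock: 8.9
tcp_pos: [0.6214, -0.0509, 0.1816]
orientation: [0.0, 0.763, 0.647, -0.0]
wrist_force: [-1.2, -6.1, -1.3]
finger_gap: 0.0117
```

```bash
python3 - <<'E'
from st import *
st()
snap("top","top9")
def sh(a,b,r,M=0):
    y0,y1,x0,x1=r
    A=cv2.cvtColor(a,6)[y0:y1,x0:x1];B=cv2.cvtColor(b,6)[y0:y1,x0:x1]
    return cv2.findTransformECC(A,B,np.eye(2,3,dtype=np.float32),0,(3,200,1e-6))[1][:,2]
t0=cv2.imread("pics/top0.png")
print(sh(t0,cv2.imread(f"pics/top9.png"),(172,245,176,205)))
E
```

```text
8.9 [ 0.6214 -0.0509  0.1816] [[0.163, 0.987, -0.0], [0.987, -0.163, -0.001], [-0.001, -0.0, -1.0]] gap 0.0117 [-1.2 -6.1 -1.3] [-0.21  0.55 -0.16  0.86 -0.    1.52]
[-1.6465236  1.6730621]
```

Request:
carry_out(motion=[{"jaw":-0.72,"tx":0.1,"ty":0,"tz":0,"wx":0,"wy":0,"wz":0},{"jaw":-0.72,"tx":0,"ty":0,"tz":0,"wx":0,"wy":0,"wz":0}])

```text
clock: 9.2
tcp_pos: [0.6215, -0.0501, 0.1816]
orientation: [0.001, 0.763, 0.647, -0.001]
wrist_force: [-1.4, -7.3, -1.7]
finger_gap: 0.0119
```

Request:
carry_out(motion=[{"jaw":-0.72,"tx":-0.3,"ty":0,"tz":0,"wx":0,"wy":0,"wz":0},{"jaw":-0.72,"tx":-1,"ty":0,"tz":0,"wx":0,"wy":0,"wz":0},{"jaw":-0.72,"tx":-3,"ty":0,"tz":0,"wx":0,"wy":0,"wz":0},{"jaw":-0.72,"tx":-1,"ty":0,"tz":-5,"wx":0,"wy":0,"wz":0},{"jaw":-1,"tx":0,"ty":0,"tz":-5,"wx":0,"wy":0,"wz":0},{"jaw":-1,"tx":0,"ty":0,"tz":-5,"wx":0,"wy":0,"wz":0},{"jaw":-1,"tx":0,"ty":0,"tz":-4,"wx":0,"wy":0,"wz":0},{"jaw":-1,"tx":0,"ty":0,"tz":0,"wx":0,"wy":0,"wz":0}])

```text
clock: 10.2
tcp_pos: [0.6139, -0.102, 0.3763]
orientation: [0.003, 0.762, 0.647, 0.003]
wrist_force: [-0.2, 0.0, -0.8]
finger_gap: 0.0002
```

```bash
python3 - <<'E'
from st import *
st()
im=snap("wrist","wrist10");it=snap("top","top10");sc=snap("scene","scene10")
cv2.imwrite("pics/a10.png",np.vstack([im,cv2.resize(sc[135:275,190:350],(512,216*2),interpolation=2)])[::1])
cv2.imwrite("pics/a10.png",cv2.resize(cv2.imread("pics/a10.png"),None,fx=.73,fy=.73))
def sh(a,b,r,M=0):
    y0,y1,x0,x1=r
    A=cv2.cvtColor(a,6)[y0:y1,x0:x1];B=cv2.cvtColor(b,6)[y0:y1,x0:x1]
    return cv2.findTransformECC(A,B,np.eye(2,3,dtype=np.float32),0,(3,200,1e-6))[1][:,2]
t0=cv2.imread("pics/top0.png");print(sh(t0,it,(172,245,176,205)))
s0=cv2.imread("pics/scene0.png")
E
```

```text
10.2 [ 0.6139 -0.102   0.3763] [[0.163, 0.987, 0.008], [0.987, -0.163, -0.001], [0.0, 0.008, -1.0]] gap 0.0002 [-0.2  0.  -0.8] [-0.29  0.41  0.12  1.27  0.    1.44]
[-1.6967515  1.7043835]
```

View pics/a10.png

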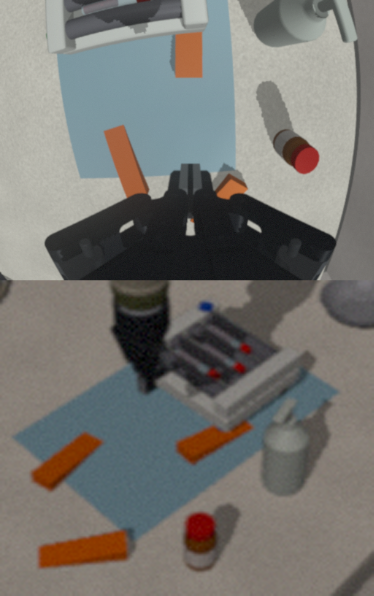

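```bash
python3 - <<'E'
from st import *
it=cv2.imread("pics/top10.png");c=cal("top")
mb=cv2.inRange(cv2.cvtColor(it,cv2.COLOR_BGR2HSV),(105,130,50),(130,255,255));mb[:,300:]=0
M=cv2.moments(max(cv2.findContours(mb,0,2)[0],key=cv2.contourArea));p=(M['m10']/M['m00'],M['m01']/M['m00'])
q=onz("top",p,.1,c);print(p,q)
s=get_state();R=Ro.from_quat(s["orientation"],scalar_first=True).as_matrix()
print("tool delta cm",100*R.T@(np.array([q[0],q[1],.1+.173+.04])-s["tcp_pos"]))
cv2.imwrite("pics/t10c.png",cv2.resize(it[155:265,150:320],None,fx=4.6,fy=4.6,interpolation=cv2.INTER_CUBIC))
E
```

```text
(179.7972972972973, 237.5810810810811) [0.47743152 0.18422949 0.1       ]
tool delta cm [ 26.00505411 -17.98581869   5.82047588]
```

View pics/t10c.png

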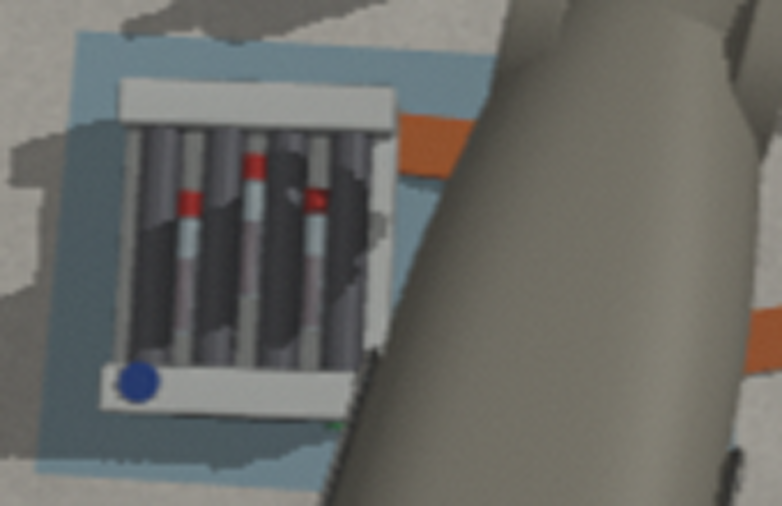

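Request:
carry_out(motion=[{"jaw":-1,"tx":4.33,"ty":-3,"tz":0,"wx":0,"wy":0,"wz":0},{"jaw":-1,"tx":4.33,"ty":-3,"tz":0,"wx":0,"wy":0,"wz":0},{"jaw":-1,"tx":4.33,"ty":-3,"tz":0,"wx":0,"wy":0,"wz":0},{"jaw":-1,"tx":4.33,"ty":-3,"tz":0,"wx":0,"wy":0,"wz":0},{"jaw":-1,"tx":4.33,"ty":-3,"tz":0,"wx":0,"wy":0,"wz":0},{"jaw":-1,"tx":4.33,"ty":-3,"tz":0,"wx":0,"wy":0,"wz":0},{"jaw":-1,"tx":0,"ty":0,"tz":2.8,"wx":0,"wy":0,"wz":0},{"jaw":-1,"tx":0,"ty":0,"tz":3,"wx":0,"wy":0,"wz":0},{"jaw":-1,"tx":0,"ty":0,"tz":0,"wx":0,"wy":0,"wz":0}])

```text
clock: 11.48
tcp_pos: [0.4757, 0.1838, 0.3102]
orientation: [-0.002, 0.762, 0.647, -0.003]
wrist_force: [-0.4, 0.0, -0.0]
finger_gap: -0.0002
```

```bash
python3 - <<'E'
from st import *
st()
im=snap("wrist","wrist11");print(proj("wrist",[.4765,.183,.1]))
sc=snap("scene","scene11")
cv2.imwrite("pics/a11.png",cv2.resize(np.vstack([im,cv2.resize(sc[100:240,190:350],(512,432),interpolation=2)]),None,fx=.73,fy=.73))
E
```

```text
11.47 [0.4757 0.1838 0.3102] [[0.162, 0.987, -0.008], [0.987, -0.162, -0.001], [-0.003, -0.007, -1.0]] gap -0.0002 [-0.4  0.  -0. ] [ 0.21  0.24 -0.29  1.05  0.    1.94]
[261.82381257 211.95200177]
```

View pics/a11.png

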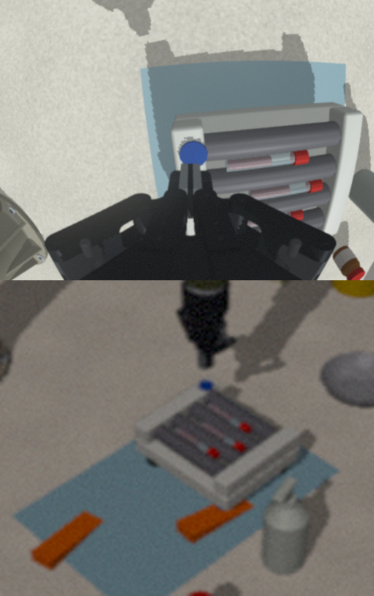

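The pad (wrist image about (266,210)) lies right below the fingertips, within 2 mm of the prediction. Pressing.

Request:
carry_out(motion=[{"jaw":-1,"tx":0,"ty":0.2,"tz":2,"wx":0,"wy":0,"wz":0},{"jaw":-1,"tx":0,"ty":0,"tz":1,"wx":0,"wy":0,"wz":0},{"jaw":-1,"tx":0,"ty":0,"tz":0.3,"wx":0,"wy":0,"wz":0},{"jaw":-1,"tx":0,"ty":0,"tz":0.2,"wx":0,"wy":0,"wz":0}])

```text
clock: 12.08
tcp_pos: [0.4799, 0.1836, 0.2792]
orientation: [0.0, 0.763, 0.647, 0.0]
wrist_force: [-0.2, -0.1, 1.4]
finger_gap: -0.0005
```

Request:
carry_out(motion=[{"jaw":-1,"tx":0,"ty":0,"tz":0.1,"wx":0,"wy":0,"wz":0},{"jaw":-1,"tx":0,"ty":0,"tz":0.1,"wx":0,"wy":0,"wz":0}])

```text
clock: 12.32
tcp_pos: [0.4798, 0.1836, 0.2771]
orientation: [0.0, 0.762, 0.647, 0.0]
wrist_force: [-0.4, -0.8, -0.1]
finger_gap: 0.0001
```

Request:
carry_out(motion=[{"jaw":-1,"tx":0,"ty":-0.2,"tz":0.1,"wx":0,"wy":0,"wz":0},{"jaw":-1,"tx":0,"ty":0,"tz":0.1,"wx":0,"wy":0,"wz":0}])

```text
clock: 12.58
tcp_pos: [0.4775, 0.184, 0.2747]
orientation: [-0.0, 0.762, 0.647, 0.0]
wrist_force: [0.3, -0.4, -0.3]
finger_gap: -0.0001
```

Request:
carry_out(motion=[{"jaw":-1,"tx":0,"ty":0,"tz":0.1,"wx":0,"wy":0,"wz":0}])

```text
clock: 12.7
tcp_pos: [0.4776, 0.1839, 0.2737]
orientation: [0.0, 0.762, 0.647, 0.0]
wrist_force: [0.7, 0.6, -0.3]
finger_gap: -0.0
```

Request:
carry_out(motion=[{"jaw":-1,"tx":0,"ty":0,"tz":0.1,"wx":0,"wy":0,"wz":0}])

```text
clock: 12.82
tcp_pos: [0.4776, 0.184, 0.2731]
orientation: [-0.0, 0.763, 0.647, 0.0]
wrist_force: [-2.9, -0.6, 9.4]
finger_gap: -0.0003
```

Request:
carry_out(motion=[{"jaw":-1,"tx":0,"ty":0,"tz":0.05,"wx":0,"wy":0,"wz":0}])

```text
clock: 12.95
tcp_pos: [0.4776, 0.184, 0.2731]
orientation: [0.0, 0.762, 0.647, 0.0]
wrist_force: [-4.2, -0.8, 10.1]
finger_gap: -0.0001
```

Request:
carry_out(motion=[{"jaw":-1,"tx":0,"ty":0,"tz":0,"wx":0,"wy":0,"wz":0},{"jaw":-1,"tx":0,"ty":0,"tz":0,"wx":0,"wy":0,"wz":0},{"jaw":-1,"tx":0,"ty":0,"tz":0,"wx":0,"wy":0,"wz":0}])

```text
clock: 13.32
tcp_pos: [0.4776, 0.184, 0.2731]
orientation: [0.0, 0.762, 0.647, 0.0]
wrist_force: [-1.7, -0.1, 7.7]
finger_gap: 0.0001
```

Request:
carry_out(motion=[{"jaw":-1,"tx":0,"ty":0,"tz":0.05,"wx":0,"wy":0,"wz":0},{"jaw":-1,"tx":0,"ty":0,"tz":0.05,"wx":0,"wy":0,"wz":0}])

```text
clock: 13.58
tcp_pos: [0.4775, 0.184, 0.2729]
orientation: [0.0, 0.762, 0.647, 0.001]
wrist_force: [-5.9, -0.8, 16.8]
finger_gap: -0.0002
```

Request:
carry_out(motion=[{"jaw":-1,"tx":0,"ty":0,"tz":0,"wx":0,"wy":0,"wz":0},{"jaw":-1,"tx":0,"ty":0,"tz":0,"wx":0,"wy":0,"wz":0},{"jaw":-1,"tx":0,"ty":0,"tz":0,"wx":0,"wy":0,"wz":0}])

```text
clock: 13.95
tcp_pos: [0.4775, 0.184, 0.273]
orientation: [0.0, 0.762, 0.647, 0.001]
wrist_force: [-4.5, -0.5, 13.9]
finger_gap: -0.0004
```

It stays firm: about 14–17 N with 0.2 mm of movement. Letting go.

Request:
carry_out(motion=[{"jaw":-1,"tx":0,"ty":0,"tz":-0.5,"wx":0,"wy":0,"wz":0},{"jaw":-1,"tx":0,"ty":0,"tz":-2,"wx":0,"wy":0,"wz":0},{"jaw":-1,"tx":-3,"ty":-3,"tz":-4,"wx":0,"wy":0,"wz":0},{"jaw":-1,"tx":3,"ty":-4,"tz":-3,"wx":0,"wy":0,"wz":0},{"jaw":-1,"tx":4,"ty":-2,"tz":0,"wx":0,"wy":0,"wz":0},{"jaw":-1,"tx":5,"ty":0,"tz":0,"wx":0,"wy":0,"wz":0},{"jaw":-1,"tx":5,"ty":0,"tz":0,"wx":0,"wy":0,"wz":0},{"jaw":-1,"tx":0,"ty":0,"tz":0,"wx":0,"wy":0,"wz":0},{"jaw":-1,"tx":0,"ty":0,"tz":0,"wx":0,"wy":0,"wz":0}])

```text
clock: 15.08
tcp_pos: [0.4113, 0.3364, 0.3657]
orientation: [0.0, 0.762, 0.647, -0.001]
wrist_force: [0.3, -0.4, -1.5]
finger_gap: 0.0003
```

```bash
python3 - <<'E'
from st import *
st()
it=snap("top","top12");sc=snap("scene","scene12");c=cal("top")
cv2.imwrite("pics/a12.png",np.vstack([cv2.resize(it[120:270,150:350],(400,300),interpolation=2),cv2.resize(sc[100:275,190:350],(400,300),interpolation=2)]))
mb=cv2.inRange(cv2.cvtColor(it,40),(105,130,50),(130,255,255));mb[:,300:]=0
M=cv2.moments(max(cv2.findContours(mb,0,2)[0],key=cv2.contourArea));print("pad",M['m10']/M['m00'],M['m01']/M['m00'])
m=cv2.inRange(cv2.cvtColor(it,40),(3,150,60),(16,255,255));m[:,295:]=0;m[215:]=0
k=max(cv2.findContours(m,0,2)[0],key=cv2.contourArea);b=cv2.boxPoints(cv2.minAreaRect(k));b=b[np.argsort(b[:,0])]
print("heel",np.mean([onz("top",p,.023,c) for p in b[2:]],0))
E
```

```text
15.07 [0.4113 0.3364 0.3657] [[0.162, 0.987, -0.001], [0.987, -0.162, -0.001], [-0.001, -0.001, -1.0]] gap 0.0003 [ 0.3 -0.4 -1.5] [ 0.53  0.24 -0.14  1.18 -0.    2.27]
pad 179.73684210526315 237.51315789473685
heel [ 0.62455392 -0.03643335  0.023     ]
```

View pics/a12.png

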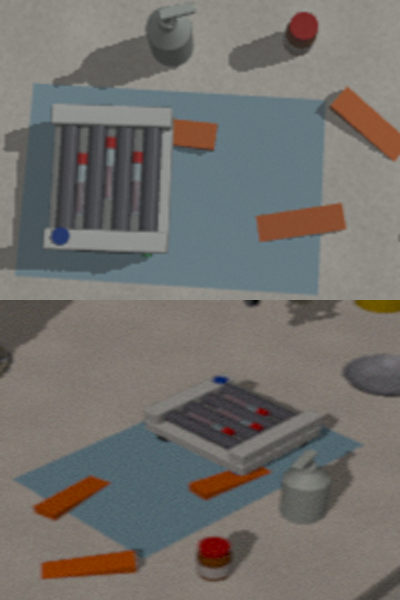

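```bash
python3 - <<'E'
from h import *
it=cv2.imread("pics/top12.png");c=cal("top")
cv2.imwrite("pics/t12c.png",cv2.resize(it[155:265,150:320],None,fx=4.6,fy=4.6,interpolation=cv2.INTER_CUBIC))
E
```

```text
(no output)
```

View pics/t12c.png

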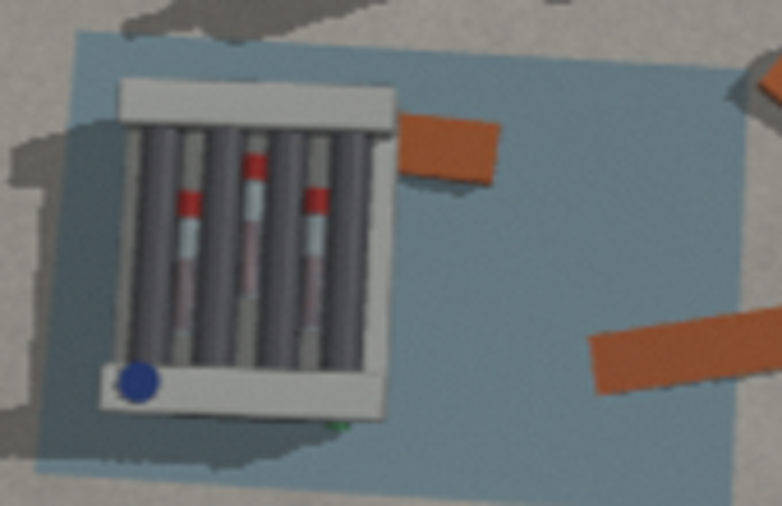

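```bash
python3 - <<'E'
from h import *
c=cal("top")
C=lambda p:np.array(p)/4.6+[150,155]
P=[(105,87.5,96),(105,-87.5,96),(-105,-87.5,96),(-105,87.5,96),(-86,62,100)]
U=[C((121,77)),C((397,88)),C((383,419)),C((101,410)),np.array([179.74,237.51])]
s=least_squares(lambda X:np.concatenate([proj("top",mix(P[i],X,0),c)-U[i] for i in range(5)]),[.55,.12,0])
print(s.x,s.fun.round(1),"before .5585 .1147 -.0614; foot",mix([80,-65,9],s.x,0))
E
```

```text
[ 0.55856263  0.11501741 -0.063363  ] [-0.1 -0.4  0.1 -0.7 -0.1  0.6 -0.6  0.2  0.7  0.3] before .5585 .1147 -.0614; foot [0.63428625 0.0450822  0.009     ]
```

```bash
python3 -c "
from workcell import env
print(env.hand_in())"
```

```text
the job is handed in; nothing more can be done
None
```

I pushed the leftmost orange wedge, thin end first, under the blue short foot until the mixer stood level. I then took the hand off, pressed the pad, let go and handed in at about 15 s on the clock.

- **Wedge position:** by my estimate the foot sits about 45 mm back from the thin end, where 44 mm is just level. That is good to about 2 mm. Top-camera and contact readings of the heel differ by about 3 mm.
- **Push force:** it ran at 4–6 N and rose to about 7 N over the last few millimetres.
- **Pad check:** the fingertips met the pad at 100 mm height, which is its level value. It held under about 14–17 N with only 0.2 mm of movement. There was also up to 6 N of sideways force during the press.
- **Level and place:** a level-mixer model fits the last top image to under 0.8 px, and the mixer moved about 0.3 mm in all. I saw no sign that the other things in view had moved. The scene-camera shift check correlated poorly because the arm was in the way, so I did not use it.

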